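# Load a rack of router cutters past the grinder's sprung gate

### The arm

A 6-joint arm with a two-finger parallel gripper is mounted at the origin on the work surface. World frame = base frame: x ahead of the robot, y to its left, z up, the work surface at z = 0. Lengths are in m, angles in rad, forces in N, time in s.
With the tool pointing down it reaches from about 0.35 to 0.775 m from the base axis. Payload 5.5 kg.
Tool frame: the origin (TCP) lies midway between the tips of the shut fingers; the grasp point (between the pads) lies 19 mm behind it; z points along the fingers, y is the line along which they close (so a half turn about z gives the same grasp; the last joint's range is limited). The gripper opens to 85 mm and grips with 20 to 120 N. Pads are 22 mm wide; open, the fingers measure 114 mm over their backs; the gripper's body (76 mm by 85 mm) begins 54 mm behind the grasp point. The pads swing forward as they close: fully open they stand 13 mm farther back than shut.
Start: joints at [1.185, 0.313, 0.046, 1.304, 0, 1.431], TCP at [0.14, 0.558, 0.231] pointing down, gripper open.
Joint ranges: [-2.76, 2.76], [-0.86, 1.69], [-1.03, 1.26], [-2.2, 2.34], [-1.47, 1.5], [-3.14, 3.14]. Speed limits (rad/s): [2.57, 2.57, 3.14, 3.14, 3.14, 3.14].

### API

Orientations are given as a unit quaternion [w, x, y, z].
In Python, from workcell import telemetry, imaging, env gives the robot as it stands. The module is installed in compiled form; this text tells all that it offers.
- The arm moves only by the tool step_arm, never from a script. Its argument "moves" is a list of rows, each a list of 3 entries, a list of its own where there are three numbers: the shift along the tool's x, y, z in mm, then the turn, a rotation vector about the tool's x, y, z in rad, then the finger opening in mm, from 0 to 85.4. A call has 1 to 8 rows; each row is the pose to reach, as a shift and turn from the pose commanded when the call began, along the tool's axes at that moment; what a row does not reach only later rows make up. A row lasts 1/12 s, in which the tool goes at most 41.7 mm and 7.16 degrees, less where a joint would pass 70% of its speed; a pose out of reach is approached as far as the arm can. A call with a gripper value outside its range is refused whole. The fingers move at their own pace and stop on an object; "grip_force" is the grip in N (left out, the last holds). Time passes only in rows, so rows that repeat a pose let the fingers close. It gives the time, the measured TCP pose, the force, the opening and the grip force at its end, in the units of the state.
- telemetry.get_state(): the state, without advancing time (a new reading comes with each control period).
- imaging.read_camera(name): name is "scene" or "top"; returns the picture (384x512x3 uint8, red, green, blue); there is no depth.
- imaging.camera_params(name): a dict with "camera_matrix" (3x3 intrinsics, pixels), "pose" (4x4, takes a point from camera to world coordinates). Camera axes: x right, y up, looking along -z (the intrinsics and any distortion apply to the point x, -y, -z); pixel columns grow to the right and rows downward; lengths in m; the calibration is good to about 2 mm. A picture is of the moment at which its call begins. camera_params takes no time and is no camera call.
- env.hand_in(): hands the job in; it is judged then, once.
The state is a dict: "clock": time; "joint_pos": joint angles; "qvel": joint speeds; "tau": joint torques, N m; "tcp_pos": TCP position; "orientation": TCP orientation; "wrist_force": force on the tool from outside, world axes, zero at the start; "ft_torque": the same for the moment, N m; "finger_gap": finger opening in m; "grip_force": force on a finger pad.
Only numpy, scipy, OpenCV 4.12 (cv2) and the standard library are available. Lean on these libraries where they do the work, as an engineer would, in place of code of your own. Each camera call takes 0.05 s, during which the arm holds its last target. There are 200 camera calls.

### The job

Load the wooden rack of router cutters into the cutter grinder's bay: with one fingertip fold the red sprung gate outward, away from the lane, and keep holding it open while another finger pushes the rack along the chute, past the gate and fully home against the end stop; then let the gate spring shut behind the rack. Only push the rack, never lift it, and do not let the gate touch the rack or its cutters at any time. Leave everything else on the bench where it stands.

Things in the scene. Friction and masses are not known exactly. Their poses are not given: they have to be found in the camera images.
- chute: Fixed steel chute on the bench. Origin: bench top, lane centre line, plane of the gate's tab. +y = direction of travel, -x = near side with the gate's hinge, z up. In its frame (mm): lane floor z = 24, y = -230 to 96; lane x = -34 to 34 between 4 thick rails, near rail top z = 31, far fence top z = 42; 3 thick base plate x = -105 to 45; green grinder beyond y = 120, 250 tall.
- gate: Red sheet-steel gate, one rigid part; origin on its hinge line, which runs along chute y at chute x = -62, z = 8 mm; axes as the chute's when shut. A long leaf stands beside the lane (see leaf_edge) and a stop tab is turned in across the lane (see tab_corner). Sprung shut. The rack cannot push it aside: open it by pushing the leaf's inner (lane-side) face outward, to chute -x.
- gate_hinge (a joint): Gate angle, rad: 0 shut, grows as the leaf folds outward and down (to chute -x) and the tab swings up out of the lane; stop at 1.0. The tab clears the rack from about 0.6 (4 mm to spare; 9 mm at 0.72). The leaf leans this + 0.1 rad from vertical. Shutting torque about 0.07 N m at 0, 0.16 at 0.75: 3 to 6 N at a finger 30 mm above the hinge line.
- leaf_edge (a point): Middle of the leaf's upper edge; moves with the gate. The leaf is a flat plate 3 mm thick with a 7 mm bead on this edge, 62 mm from hinge line to edge, and 203 mm long: y = -205 to -2 mm in the chute's frame (all upstream of the tab).
- tab_corner (a point): Lower inner corner of the stop tab (yellow end); moves with the gate. The tab is 4 mm thick (chute y = -2 to 2 mm); when shut it covers chute x = -68 to -12 and z = 38 to 66 mm, so it reaches 22 mm into the lane.
- bay (a point): Point on the lane floor where the rack's origin lies when the rack is fully home: on the centre line, 54 mm downstream of the gate's tab. Axes as the chute's. The end stop's face is 42 mm further on; its top is 38 mm above the floor.
- rack: Loose wooden block 64 wide (x), 84 long (y, along travel), 32 tall, 0.3 to 0.6 kg, with eight upright router cutters up to 54 mm above its underside. Origin: centre of its underside. It stands on the lane floor (2 mm play to each rail), upstream of the gate, and slides. Home, its front touches the end stop and its rear face is 12 mm past the gate's tab plane.
- spanner: Bystander: steel spanner 160 mm long, flat on the bench on the near side of the chute. Origin on its underside.
- collet_nut: Bystander: steel collet nut, 34 mm across, 22 tall, on the near side. Origin at the centre of its underside.
- spare_cutter: Bystander: single router cutter standing on its orange head, 22 mm across, 56 tall, beyond the chute's far fence. Origin at the centre of its underside.
- tape_measure: Bystander: yellow and black tape measure, 66 x 34 x 60 mm tall, beyond the far fence. Origin at the centre of its underside.
- screw_jar: Bystander: amber glass jar, 60 mm across, 75 tall, beyond the far fence. Origin at the centre of its underside.
- mug: Bystander: blue mug, 80 mm across, 90 tall, to the right of the chute. Origin at the centre of its underside.
- glue: Bystander: yellow glue bottle, 60 mm across, 190 tall, to the right and beyond the chute. Origin at the centre of its underside.
- offcut: Bystander: flat piece of light wood, 50 x 140 x 22 mm, to the right of the chute. Origin at the centre of its underside.

How it is judged:
On the way, in this order (a step that is already met when the one before it is completed fails the run):
1. a finger holds the gate open (more than 0.55 rad) while the rack is still upstream of it (value of joint gate_hinge above 0.55 rad and contact force between the fingers and gate above 0.3 N and y of rack in the frame of chute below -0.045 m), for 0.1 s.
2. a finger is pushing the rack, halfway past the gate or more, while a finger still holds the gate open (more than 0.55 rad) (value of joint gate_hinge above 0.55 rad and contact force between the fingers and gate above 0.3 N and contact force between the fingers and rack above 0.1 N and y of rack in the frame of chute above 0 m), for 0.05 s.
At the end, for the whole second after the job is handed in: The rack stands flat and at rest in the bay with its front within 5 mm of the end stop (its origin more than 49 mm downstream of the gate's tab), and the gate has sprung shut behind it (under 0.06 rad) without touching it (y of rack in the frame of chute above 0.049 m and x of rack in the frame of chute between -0.006 and 0.006 m and z of rack in the frame of chute between 0.02 and 0.028 m and angle between rack's own z axis and vertical below 0.05 rad and linear speed of rack below 0.01 m/s and value of joint gate_hinge below 0.06 rad and contact force between gate and rack below 0.3 N).
It fails at once if the gate touches the rack or its cutters (more than 0.5 N) (contact force between gate and rack above 0.5 N).
It fails at once if the rack is lifted (more than 8 mm off the lane floor) or tipped (more than 0.2 rad) (z of rack in the frame of chute above 0.032 m or angle between rack's own z axis and vertical above 0.2 rad).
It fails at once if a bystander is disturbed (moved more than 20 mm) (distance of any of spanner, collet_nut, spare_cutter, tape_measure, screw_jar, mug, glue, offcut from where it was at the start of the episode above 0.02 m).
It also fails if it takes over 48 s, if anything falls off the work surface, if the arm or the gripper's body presses on something with over 40 N, if the wrist force passes 120 N, or if a joint passes its speed limit or range.

## Working session

There is one attempt and no reset: what is moved stays moved. The work goes in short steps, Python scripts to look and compute and a tool call to move; the robot and the scene stay as the last step left them, time stands still between calls to the robot, and variables do not carry over. Pictures are saved under pics/ and viewed, at most 12 in all, crops included, and the job is handed in when it is done.

Besides the shell and the picture viewer there is one more tool, called after "Emit:" in YAML: its name, and indented under it one key for each argument. step_arm: Moves the arm, as the interface text tells. Its arguments: {"type":"object","properties":{"moves":{"type":"array"},"grip_force":{"type":"number"}},"required":["moves"]}

```bash
mkdir -p pics; python3 - <<'E'
from workcell import telemetry, imaging
import cv2, numpy as np
np.set_printoptions(precision=4,suppress=True)
for n in("scene","top"):
    im=imaging.read_camera(n); cv2.imwrite(f"pics/{n}0.png",im[:,:,::-1])
    p=imaging.camera_params(n); print(n,p)
print(telemetry.get_state())
E
```

```text
scene {'camera_matrix': array([[362.3497,   0.    , 251.7157],
       [  0.    , 362.3497, 188.5104],
       [  0.    ,   0.    ,   1.    ]]), 'pose': array([[-0.8022, -0.3983,  0.4448,  0.9184],
       [ 0.597 , -0.5252,  0.6064,  0.3527],
       [-0.008 ,  0.752 ,  0.6591,  0.6293],
       [ 0.    ,  0.    ,  0.    ,  1.    ]])}
top {'camera_matrix': array([[396.7792,   0.    , 257.8317],
       [  0.    , 396.7792, 195.5767],
       [  0.    ,   0.    ,   1.    ]]), 'pose': array([[-0.0262,  0.9844, -0.1741,  0.3641],
       [-0.9996, -0.0242,  0.0134, -0.1608],
       [ 0.009 ,  0.1744,  0.9846,  1.2338],
       [ 0.    ,  0.    ,  0.    ,  1.    ]])}
{'clock': 0.1, 'joint_pos': array([ 1.1855,  0.3139,  0.0451,  1.3036, -0.    ,  1.4312]), 'qvel': array([-0.0004, -0.001 ,  0.0023,  0.0018,  0.0004, -0.001 ]), 'tau': array([  0.0036, -48.1725,  29.9244,   0.0127,  -0.0001,   0.    ]), 'tcp_pos': array([0.1397, 0.5573, 0.2305]), 'orientation': array([-0.0002,  0.1226,  0.9925, -0.0008]), 'wrist_force': array([-0.5035,  0.4325,  0.7168]), 'ft_torque': array([ 0.0059,  0.0365, -0.0372]), 'grip_force': 0.0, 'finger_gap': 0.08520154524449626}
```

View pics/scene0.png

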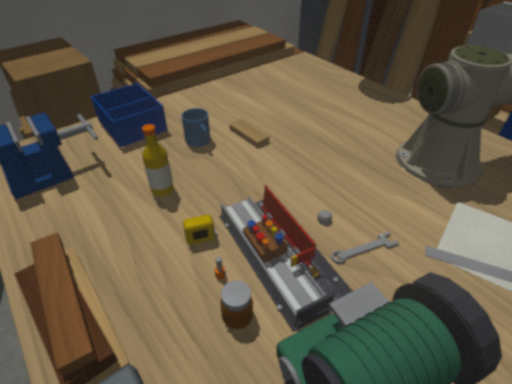

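View pics/top0.png

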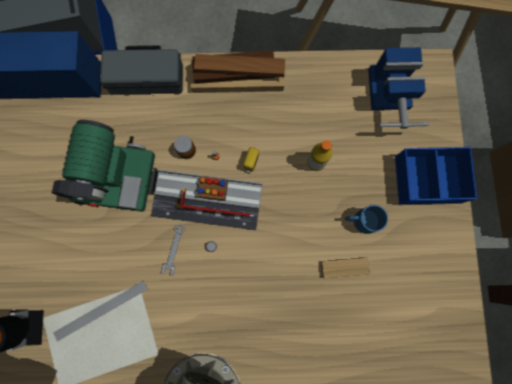

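The top view shows the chute at about (150–262, 170–228), with the grinder to its left, so travel runs towards world +y. The red leaf is on the robot side and the rack is at about (212, 188). I'll crop both views for exact features.

```bash
python3 - <<'E'
import cv2,numpy as np
t=cv2.imread("pics/top0.png")[160:235,140:270]; s=cv2.imread("pics/scene0.png")[180:325,205:355]
t=cv2.resize(t,None,fx=6,fy=6,interpolation=cv2.INTER_CUBIC)
s=cv2.resize(s,None,fx=4,fy=4,interpolation=cv2.INTER_CUBIC)
cv2.imwrite("pics/tc.png",cv2.convertScaleAbs(t,alpha=1.5)); cv2.imwrite("pics/sc.png",cv2.convertScaleAbs(s,alpha=1.5))
E
```

```text
(no output)
```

View pics/tc.png

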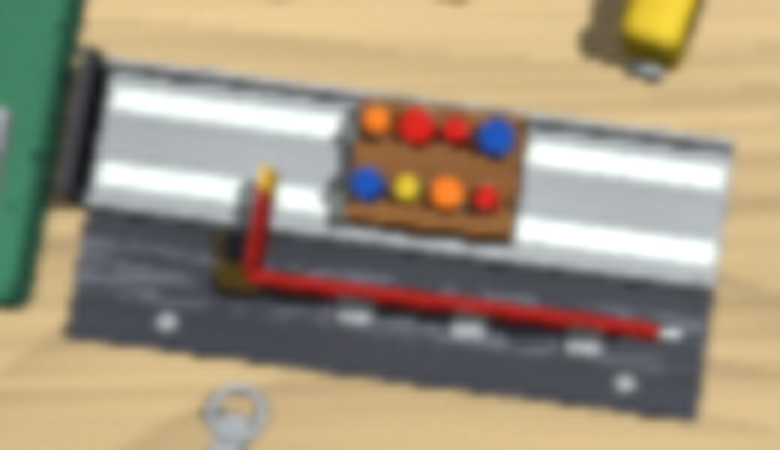

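View pics/sc.png

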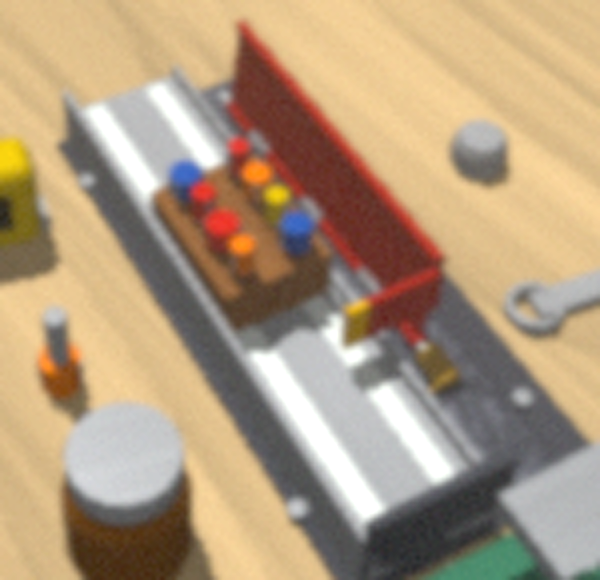

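The crops show the leaf's upper edge from (252,275) to (655,330) in the top crop and (438,262) to (243,25) in the scene crop. The yellow tab end is at (267,175), and the lane's upstream corners are at (733,145) and (715,285). The rack is clear of the tab. I'll cast rays onto planes at the known heights.

```bash
cat > h.py <<'E'
import numpy as np
from workcell import imaging
def ray(n,px,z):
    p=imaging.camera_params(n);K=p["camera_matrix"];T=p["pose"]
    d=np.linalg.inv(K)@[px[0],px[1],1]; d=T[:3,:3]@(d*[1,-1,-1]); o=T[:3,3]
    return (o+d*(z-o[2])/d[2])[:2]
def crop(n,c):
    return (140+(c[0]+.5)/6-.5,160+(c[1]+.5)/6-.5) if n=="top" else (205+(c[0]+.5)/4-.5,180+(c[1]+.5)/4-.5)
def rigid(A,B):
    a,b=A.mean(0),B.mean(0);X,Y=A-a,B-b
    th=np.arctan2((X[:,0]*Y[:,1]-X[:,1]*Y[:,0]).sum(),(X*Y).sum())
    R=np.array([[np.cos(th),-np.sin(th)],[np.sin(th),np.cos(th)]]);return th,R,b-R@a
E
python3 - <<'E'
from h import *
np.set_printoptions(precision=1,suppress=True)
P=[("top",(250,275),70,(-68,0)),("top",(658,331),70,(-68,-205)),("top",(267,170),66,(-12,0)),
("top",(733,145),42,(38,-230)),("top",(715,285),31,(-38,-230)),
("scene",(241,24),70,(-68,-205)),("scene",(440,260),70,(-68,0)),("scene",(357,304),66,(-12,0)),("scene",(67,97),42,(38,-230))]
W=np.array([ray(n,crop(n,c),z/1e3)*1e3 for n,c,z,_ in P]);C=np.array([p[3] for p in P],float)
th,R,t=rigid(C,W);print(th,t);print(W-(C@R.T+t))
for n,s in(("top",slice(0,5)),("scene",slice(5,9))):
    print(n,*rigid(C[s],W[s])[::2])
for c,z in [((343,222),56),((512,243),56),((528,115),56),((362,100),56)]:
    print("rack top corner",(ray("top",crop("top",c),z/1e3)*1e3-t)@R)
for c,z in [((155,195),56),((235,285+10),56),((328,250),56)]:
    print("rack scene",(ray("scene",crop("scene",c),z/1e3)*1e3-t)@R)
E
```

```text
-0.1463965916874871 [609.   42.2]
[[ 4.1 -1.4]
 [ 1.2  0.8]
 [ 2.2 -0.5]
 [-1.7  0.8]
 [ 3.1  0.7]
 [-1.9 -0.7]
 [ 0.6 -2.8]
 [-6.  -1.1]
 [-1.6  4.1]]
top -0.1563952476888263 [612.1  41.8]
scene -0.1379594052799352 [605.9  42.4]
rack top corner [-29.7 -40. ]
rack top corner [ -30.  -125.5]
rack top corner [  36.  -124.7]
rack top corner [ 33.5 -40.4]
rack scene [  31.7 -120.9]
rack scene [ 27.5 -42. ]
rack scene [-28.8 -44.5]
```

Emit:
step_arm:
  moves:
    - [[-582,-546,0],[0,0,1.22],45]
    - [[-582,-546,0],[0,0,1.22],45]
    - [[-582,-546,0],[0,0,1.22],45]
    - [[-582,-546,0],[0,0,1.22],45]
    - [[-582,-546,0],[0,0,1.22],45]
    - [[-582,-546,0],[0,0,1.22],45]
    - [[-582,-546,0],[0,0,1.22],45]
    - [[-582,-546,0],[0,0,1.22],45]

```text
clock: 0.77
tcp_pos: [0.3205, 0.2755, 0.2311]
orientation: [-0.0, 0.586, 0.811, -0.0]
wrist_force: [1.0, 0.4, -0.2]
finger_gap: 0.0449
grip_force: 0.0
```

```bash
cat >> h.py <<'E'
from workcell import telemetry
from scipy.spatial.transform import Rotation as Ro
O=np.array([609.,42.2,0]);TH=-0.1464
def go(cx,cy,tipz,gap,yaw=0.25):
    """chute-frame gripper centre (mm), tip height -> tool shift, turn"""
    s=telemetry.get_state();q=s["orientation"];R=Ro.from_quat([*q[1:],q[0]])
    Cz=Ro.from_euler("z",TH); a=np.clip(-.1+gap/2/57.15,-1,1)
    back=57.15*(.995-np.sqrt(1-a*a))
    w=Cz.apply([cx,cy,0])+O+[0,0,tipz-back]
    y=TH+yaw; T=np.array([[np.sin(y),np.cos(y),0],[-np.cos(y),np.sin(y),0],[0,0,-1]]).T
    T[:,0]=np.cross(T[:,1],T[:,2])
    p=s["tcp_pos"]*1e3
    np.set_printoptions(precision=3,suppress=True)
    print("shift",R.inv().apply(w-p).round(1),"turn",(R.inv()*Ro.from_matrix(T)).as_rotvec(),"back",back)
    print("now chute",Cz.inv().apply(p-O).round(1),"yaw",np.arctan2(*R.apply([0,1,0])[1::-1])-TH,s["clock"],s["finger_gap"],s["wrist_force"])
E
python3 -c "
from h import *
go(-15,-160,150,45)"
```

```text
shift [-448.3  115.4   83.3] turn [ 0.    -0.    -2.719] back 2.234713346281256
now chute [-319.4  188.8  231.1] yaw 0.4658251677879567 0.7667 0.044948427747191266 [ 1.009  0.381 -0.221]
```

```bash
sed -i 's/\[-np.cos(y),np.sin(y),0\]/[np.cos(y),np.sin(y),0]/' h.py; python3 -c "
from h import *
go(-15,-160,150,45)"
```

```text
shift [-448.3  115.4   83.3] turn [-0.    -0.     0.216] back 2.234713346281256
now chute [-319.4  188.8  231.1] yaw 0.4658251677879567 0.7667 0.044948427747191266 [ 1.009  0.381 -0.221]
```

Emit:
step_arm:
  moves:
    - [[-448,115,0],[0,0,0.216],45]
    - [[-448,115,0],[0,0,0.216],45]
    - [[-448,115,0],[0,0,0.216],45]
    - [[-448,115,0],[0,0,0.216],45]
    - [[-448,115,0],[0,0,0.216],45]
    - [[-448,115,0],[0,0,0.216],45]
    - [[-448,115,0],[0,0,0.216],45]
    - [[-448,115,0],[0,0,0.216],45]

```text
clock: 1.43
tcp_pos: [0.5023, -0.0042, 0.231]
orientation: [-0.0, 0.668, 0.744, 0.0]
wrist_force: [1.2, 0.1, 0.1]
finger_gap: 0.0446
grip_force: 0.0
```

```bash
python3 -c "
from h import *
go(-15,-160,100,45)"
```

```text
shift [-116.6   56.3  133.2] turn [-0.    -0.     0.005] back 2.234713346281256
now chute [-98.8 -61.4 231. ] yaw 0.25489156732129925 1.4333 0.04456840136407226 [1.165 0.117 0.104]
```

Emit:
step_arm:
  moves:
    - [[-116,56,0],[0,0,0.005],45]
    - [[-116,56,0],[0,0,0.005],45]
    - [[-116,56,0],[0,0,0.005],45]
    - [[-116,56,0],[0,0,0.005],45]
    - [[-116,56,133],[0,0,0.005],45]
    - [[-116,56,133],[0,0,0.005],45]
    - [[-116,56,133],[0,0,0.005],45]
    - [[-116,56,133],[0,0,0.005],45]

```text
clock: 2.1
tcp_pos: [0.5649, -0.1096, 0.0909]
orientation: [-0.006, 0.67, 0.743, -0.002]
wrist_force: [-2.4, 0.8, -0.9]
finger_gap: 0.0452
grip_force: 0.0
```

```bash
python3 - <<'E'
from h import *
import cv2
go(-15,-160,37,45)
t=imaging.read_camera("top")[150:250,170:290,::-1]; s=imaging.read_camera("scene")[110:310,190:350,::-1]
t=cv2.resize(t,(480,400),interpolation=cv2.INTER_CUBIC); s=cv2.resize(s,(320,400),interpolation=cv2.INTER_CUBIC)
cv2.imwrite("pics/a.png",cv2.convertScaleAbs(np.hstack([t,s]),alpha=1.5))
E
```

```text
shift [-5.2  6.1 56. ] turn [-0.011 -0.005 -0.   ] back 2.234713346281256
now chute [ -21.5 -156.7   90.9] yaw 0.2499679956091146 2.1 0.045186571306545874 [-2.448  0.795 -0.925]
```

View pics/a.png

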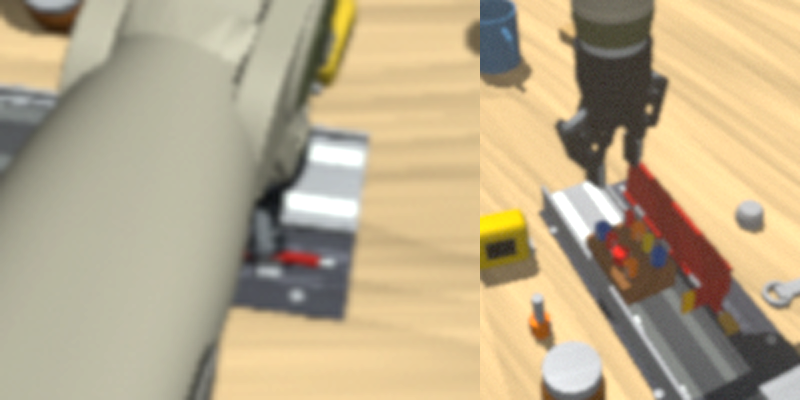

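The scene half shows both fingers above the lane behind the rack, with the near one inside the leaf at about (632,165). The arm hides most of the top view. I'll let it settle and read the pose.

Emit:
step_arm:
  moves:
    - [[0,0,0],[0,0,0],45]
    - [[0,0,0],[0,0,0],45]

```text
clock: 2.37
tcp_pos: [0.5722, -0.1118, 0.1012]
orientation: [0.002, 0.669, 0.743, 0.001]
wrist_force: [0.1, 0.0, 1.0]
finger_gap: 0.045
grip_force: 0.0
```

```bash
python3 - <<'E'
from h import *
go(-15,-160,37,45)
E
```

```text
shift [-1.8 -1.9 66.5] turn [0.004 0.002 0.001] back 2.234713346281256
now chute [ -13.9 -157.7  101.2] yaw 0.25068186518720414 2.3667 0.045007161161186755 [0.137 0.041 1.045]
```

Emit:
step_arm:
  moves:
    - [[-2,0,10],[0,0,0],45]
    - [[-2,0,22],[0,0,0],45]
    - [[-2,0,34],[0,0,0],45]
    - [[-2,0,44],[0,0,0],45]
    - [[-2,0,52],[0,0,0],45]
    - [[-2,0,58],[0,0,0],45]
    - [[-2,0,60],[0,0,0],45]
    - [[-2,0,60],[0,0,0],45]

```text
clock: 3.03
tcp_pos: [0.5702, -0.1132, 0.0379]
orientation: [-0.0, 0.669, 0.743, -0.0]
wrist_force: [-0.4, 0.0, -1.0]
finger_gap: 0.045
grip_force: 0.0
```

```bash
python3 - <<'E'
from h import *
import cv2
go(-15,-160,37,45)
s=imaging.read_camera("scene")[150:290,205:355,::-1]
s=cv2.resize(s,None,fx=4,fy=4,interpolation=cv2.INTER_CUBIC)
cv2.imwrite("pics/b.png",cv2.convertScaleAbs(s,alpha=1.6))
E
```

```text
shift [-0.7  0.6  3.1] turn [-0.001 -0.     0.   ] back 2.234713346281256
now chute [ -15.7 -159.4   37.9] yaw 0.25039012928060345 3.0333 0.045009212673183606 [-0.37   0.026 -0.991]
```

View pics/b.png

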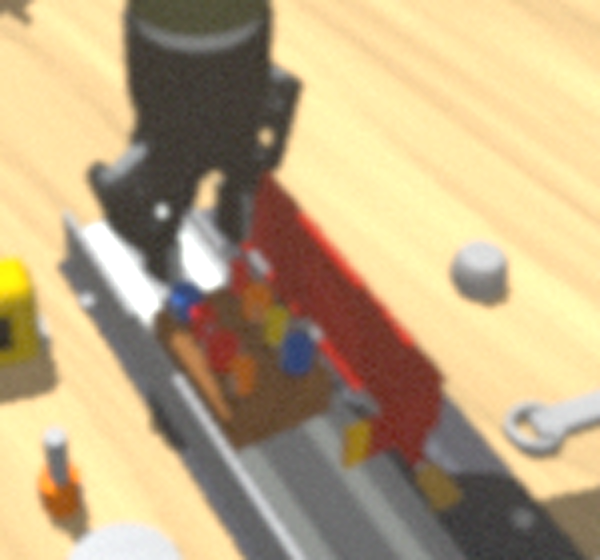

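The scene crop shows both fingers down behind the rack. The far one is in the lane at about (160,270) and the near one is just inside the leaf at (235,235), and nothing is touching. Next I'll swing the gate open.

```bash
python3 - <<'E'
from h import *
go(-46,-160,36,70)
E
```

```text
shift [  7.1 -29.8  10.2] turn [ 0. -0.  0.] back 7.787664187618961
now chute [ -15.4 -159.5   38.4] yaw 0.25032801906080243 3.0833 0.04482903657568842 [-0.46   1.043  0.417]
```

Emit:
step_arm:
  moves:
    - [[1,-4,1],[0,0,0],48]
    - [[2,-8,2],[0,0,0],52]
    - [[3,-12,4],[0,0,0],56]
    - [[4,-16,5],[0,0,0],60]
    - [[5,-21,7],[0,0,0],64]
    - [[6,-26,8],[0,0,0],68]
    - [[7,-30,10],[0,0,0],70]
    - [[7,-30,10],[0,0,0],70]

```text
clock: 3.75
tcp_pos: [0.5391, -0.1095, 0.0282]
orientation: [0.0, 0.669, 0.743, -0.0]
wrist_force: [2.8, -0.0, 0.8]
finger_gap: 0.0702
grip_force: 1.5
```

```bash
python3 - <<'E'
from h import *
import cv2
go(-46,-160,36,70)
s=imaging.read_camera("scene")[150:290,205:355,::-1]
s=cv2.resize(s,None,fx=4,fy=4,interpolation=cv2.INTER_CUBIC)
cv2.imwrite("pics/c.png",cv2.convertScaleAbs(s,alpha=1.6))
go(-46,-160,36,70)
E
```

```text
shift [ 0.   1.1 -0. ] turn [-0.  0.  0.] back 7.787664187618961
now chute [ -47.1 -160.3   28.2] yaw 0.25026282469410843 3.75 0.07019698527065656 [ 2.826 -0.011  0.782]
shift [0.1 0.8 0.1] turn [-0.  0.  0.] back 7.787664187618961
now chute [ -46.8 -160.3   28.3] yaw 0.2501494308280489 3.8 0.06994383611469064 [ 4.166 -0.519  0.976]
```

View pics/c.png

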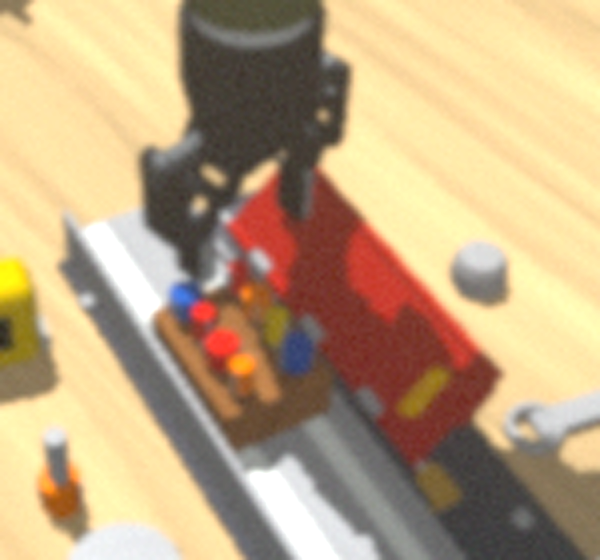

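The leaf is folded outward and the yellow tab end has lifted to about (422,392). I'll get the angle from the leaf's downstream corner at (498,377) and the upstream corner near (315,172).

```bash
python3 - <<'E'
from h import *
Cz=Ro.from_euler("z",TH)
for c in [(498,377),(315,172)]:
    px=(205+(c[0]+.5)/4-.5,150+(c[1]+.5)/4-.5)
    for th in np.arange(.5,1.05,.1):
        z=8+62*np.cos(th+.1); w=ray("scene",px,z/1e3)*1e3
        p=Cz.inv().apply([*w,0]-O); print(round(th,2),p[:2].round(1),"expect x",round(-62-62*np.sin(th+.1),1))
E
```

```text
0.5 [-100.2    2.9] expect x -97.0
0.6 [-102.6    0.6] expect x -101.9
0.7 [-105.3   -2. ] expect x -106.5
0.8 [-108.2   -4.8] expect x -110.6
0.9 [-111.4   -7.9] expect x -114.2
1.0 [-114.8  -11.2] expect x -117.3
0.5 [-101.7 -173.9] expect x -97.0
0.6 [-104.1 -177.4] expect x -101.9
0.7 [-106.8 -181.3] expect x -106.5
0.8 [-109.7 -185.6] expect x -110.6
0.9 [-112.9 -190.2] expect x -114.2
1.0 [-116.4 -195.2] expect x -117.3
```

```bash
python3 - <<'E'
from h import *
go(-47.2,-165,36,76,.38)
E
```

```text
shift [-4.4 -1.6  2. ] turn [-0.    0.   -0.13] back 9.707052511175455
now chute [ -46.8 -160.3   28.3] yaw 0.2501494308280489 3.8 0.06994383611469064 [ 4.166 -0.519  0.976]
```

Emit:
step_arm:
  moves:
    - [[-2,0,0],[0,0,-0.03],71]
    - [[-4,0,1],[0,0,-0.06],73]
    - [[-4,-1,1],[0,0,-0.1],75]
    - [[-4,-1,2],[0,0,-0.13],76]
    - [[-4,-1,2],[0,0,-0.13],76]
    - [[-4,-1,2],[0,0,-0.13],76]

```text
clock: 4.3
tcp_pos: [0.5388, -0.1132, 0.0263]
orientation: [-0.001, 0.62, 0.785, -0.0]
wrist_force: [0.6, 1.7, 3.3]
finger_gap: 0.076
grip_force: 1.5
```

```bash
python3 - <<'E'
from h import *
go(-47.2,-17.7,36,76,.38)
E
```

```text
shift [136.1  53.9   0.1] turn [-0.001 -0.001 -0.   ] back 9.707052511175455
now chute [ -46.8 -164.    26.3] yaw 0.37961212601628225 4.3 0.07602732880347376 [0.565 1.678 3.304]
```

Emit:
step_arm:
  moves:
    - [[5,2,0],[0,0,0],76]
    - [[11,4,0],[0,0,0],76]
    - [[17,6.5,0],[0,0,0],76]
    - [[23,9,0],[0,0,0],76]
    - [[29,11.5,0],[0,0,0],76]
    - [[35,14,0],[0,0,0],76]
    - [[40,16,0],[0,0,0],76]
    - [[40,16,0],[0,0,0],76]

```text
clock: 4.97
tcp_pos: [0.5455, -0.0709, 0.0265]
orientation: [0.001, 0.62, 0.785, -0.001]
wrist_force: [0.5, -4.5, 3.5]
finger_gap: 0.0761
grip_force: 2.7
```

```bash
python3 - <<'E'
from h import *
import cv2
go(-47.2,-17.7,36,76,.38)
s=imaging.read_camera("scene")[150:290,205:355,::-1]
s=cv2.resize(s,None,fx=4,fy=4,interpolation=cv2.INTER_CUBIC)
cv2.imwrite("pics/d.png",cv2.convertScaleAbs(s,alpha=1.6))
E
```

```text
shift [96.4 37.6 -0. ] turn [-0.001  0.002  0.   ] back 9.707052511175455
now chute [ -46.3 -121.1   26.5] yaw 0.3803313212493999 4.9667 0.07609791391949103 [ 0.524 -4.465  3.466]
```

View pics/d.png

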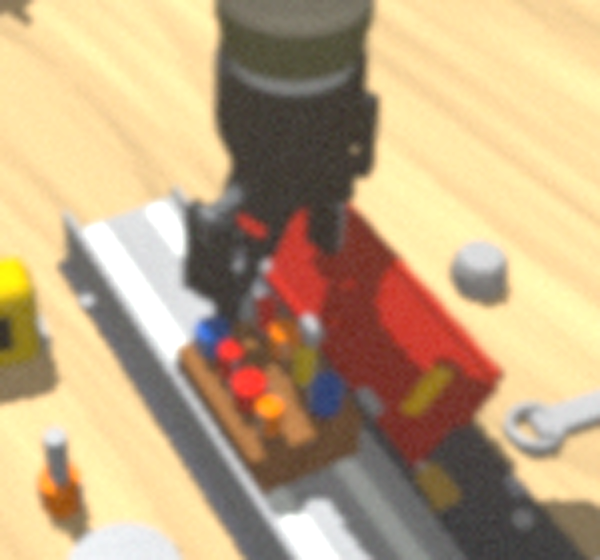

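The rack has moved about 30 mm along the lane, flush against the finger, with its front lower corner near (268,487). The gate is still open, with the leaf corner at (499,377). I'll fold it about 3 mm further and keep pushing.

Emit:
step_arm:
  moves:
    - [[1,-3,0],[0,0,0],76]
    - [[7,-1,0],[0,0,0],76]
    - [[13,1.5,0],[0,0,0],76]
    - [[19,4,0],[0,0,0],76]
    - [[25,6.5,0],[0,0,0],76]
    - [[31,9,0],[0,0,0],76]
    - [[37,11.5,0],[0,0,0],76]
    - [[42,13.5,0],[0,0,0],76]

```text
clock: 5.68
tcp_pos: [0.5483, -0.0286, 0.0267]
orientation: [0.001, 0.62, 0.784, -0.002]
wrist_force: [-1.9, -9.1, 6.0]
finger_gap: 0.0763
grip_force: 5.3
```

Emit:
step_arm:
  moves:
    - [[6,2.4,0],[0,0,0],76]
    - [[12,4.8,0],[0,0,0],76]
    - [[18,7.2,0],[0,0,0],76]
    - [[24,9.6,0],[0,0,0],76]
    - [[29,11.5,0],[0,0,0],76]
    - [[33,13,0],[0,0,0],76]
    - [[33,13,0],[0,0,0],76]

```text
clock: 6.27
tcp_pos: [0.5532, 0.0071, 0.0266]
orientation: [0.0, 0.62, 0.784, -0.001]
wrist_force: [-0.7, -6.3, 6.0]
finger_gap: 0.0762
grip_force: 4.2
```

```bash
python3 - <<'E'
from h import *
import cv2
go(-50,-17.7,36,76,.38)
s=imaging.read_camera("scene")[170:325,205:355,::-1]
s=cv2.resize(s,(600,600),interpolation=cv2.INTER_CUBIC)
cv2.imwrite("pics/e.png",cv2.convertScaleAbs(s,alpha=1.6))
E
```

```text
shift [23.3  9.4  0.2] turn [-0.002  0.003 -0.001] back 9.707052511175455
now chute [-50.1 -42.9  26.6] yaw 0.3793273616788354 6.2667 0.07618188337385348 [-0.689 -6.277  5.956]
```

View pics/e.png

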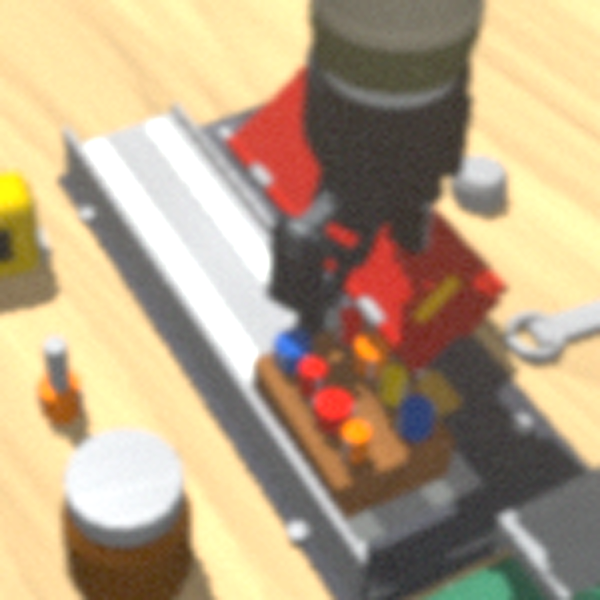

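The rack is more than halfway past the gate, with its front about 25 mm short of the stop, and the tab at (440,298) is well clear of it. I'll push home slowly, watching the force.

Emit:
step_arm:
  moves:
    - [[4,1.6,0],[0,0,0],76]
    - [[8,3.2,0],[0,0,0],76]
    - [[12,4.8,0],[0,0,0],76]
    - [[15,6,0],[0,0,0],76]
    - [[18,7.2,0],[0,0,0],76]
    - [[18,7.2,0],[0,0,0],76]

```text
clock: 6.82
tcp_pos: [0.5558, 0.0258, 0.0266]
orientation: [0.001, 0.62, 0.784, -0.002]
wrist_force: [-1.2, -8.5, 6.5]
finger_gap: 0.0763
grip_force: 4.9
```

Emit:
step_arm:
  moves:
    - [[1.5,0.6,0],[0,0,0],76]
    - [[3,1.2,0],[0,0,0],76]
    - [[3,1.2,0],[0,0,0],76]
    - [[3,1.2,0],[0,0,0],76]

```text
clock: 7.15
tcp_pos: [0.5562, 0.0285, 0.0266]
orientation: [0.001, 0.621, 0.784, -0.002]
wrist_force: [-1.5, -9.6, 7.2]
finger_gap: 0.0761
grip_force: 5.4
```

```bash
python3 - <<'E'
from h import *
go(-50,-17.7,36,76,.38)
E
```

```text
shift [3.2 1.6 0.3] turn [-0.002  0.003 -0.002] back 9.707052511175455
now chute [-50.3 -21.2  26.6] yaw 0.37830992354378257 7.15 0.07611824626410915 [-1.506 -9.62   7.179]
```

Emit:
step_arm:
  moves:
    - [[1,0.4,0],[0,0,0],76]
    - [[2,0.8,0],[0,0,0],76]
    - [[2,0.8,0],[0,0,0],76]

```text
clock: 7.4
tcp_pos: [0.5564, 0.0305, 0.0266]
orientation: [0.001, 0.621, 0.784, -0.002]
wrist_force: [-2.1, -10.4, 8.2]
finger_gap: 0.0756
grip_force: 5.7
```

Emit:
step_arm:
  moves:
    - [[1,0.4,0],[0,0,0],76]
    - [[2,0.8,0],[0,0,0],76]
    - [[2,0.8,0],[0,0,0],76]

```text
clock: 7.65
tcp_pos: [0.5567, 0.0326, 0.0266]
orientation: [0.001, 0.621, 0.784, -0.002]
wrist_force: [-2.9, -10.4, 7.2]
finger_gap: 0.0757
grip_force: 5.7
```

Emit:
step_arm:
  moves:
    - [[1,0.4,0],[0,0,0],76]
    - [[2,0.8,0],[0,0,0],76]
    - [[2,0.8,0],[0,0,0],76]

```text
clock: 7.9
tcp_pos: [0.557, 0.0347, 0.0266]
orientation: [0.001, 0.621, 0.784, -0.002]
wrist_force: [-2.7, -11.1, 7.4]
finger_gap: 0.076
grip_force: 5.7
```

Emit:
step_arm:
  moves:
    - [[1,0.4,0],[0,0,0],76]
    - [[2,0.8,0],[0,0,0],76]
    - [[2,0.8,0],[0,0,0],76]

```text
clock: 8.15
tcp_pos: [0.5571, 0.0353, 0.0267]
orientation: [0.001, 0.621, 0.784, -0.004]
wrist_force: [-3.7, -15.9, 8.0]
finger_gap: 0.0761
grip_force: 8.6
```

```bash
python3 - <<'E'
from h import *
import cv2
go(-50,-17.7,36,76,.38)
s=imaging.read_camera("scene")[190:325,215:345,::-1]
s=cv2.resize(s,(572,594),interpolation=cv2.INTER_CUBIC)
cv2.imwrite("pics/f.png",cv2.convertScaleAbs(s,alpha=1.8))
E
```

```text
shift [-3.1 -0.9  0.5] turn [-0.004  0.007 -0.003] back 9.707052511175455
now chute [-50.3 -14.4  26.7] yaw 0.3765187396465449 8.15 0.07607046026707816 [ -3.683 -15.948   7.964]
```

View pics/f.png

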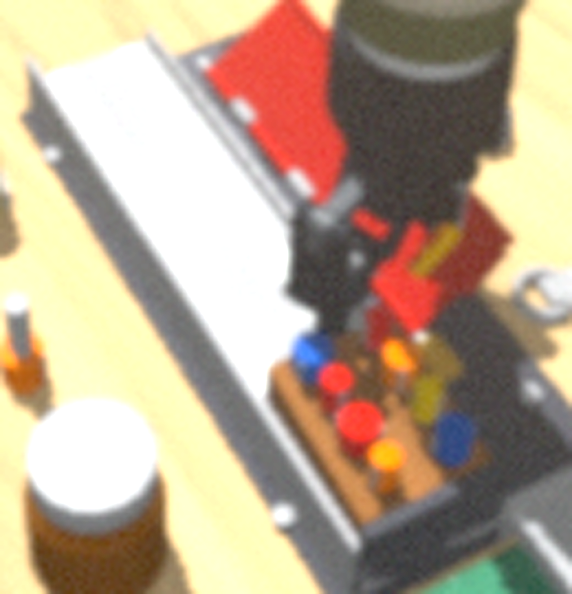

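The rack is against the end stop: the force jumped to 16 N and motion stalled. I'll back off along the lane with the gate still held, then let it shut.

Emit:
step_arm:
  moves:
    - [[-4,-1.6,0],[0,0,0],76]
    - [[-9,-3.6,0],[0,0,0],76]
    - [[-15,-6,0],[0,0,0],76]
    - [[-21,-8.4,0],[0,0,0],76]
    - [[-28,-11.2,0],[0,0,0],76]
    - [[-34,-13.6,0],[0,0,0],76]
    - [[-38,-15,0],[0,0,0],76]
    - [[-38,-15,0],[0,0,0],76]

```text
clock: 8.87
tcp_pos: [0.5525, -0.0025, 0.0262]
orientation: [0.0, 0.62, 0.784, -0.0]
wrist_force: [1.9, -0.0, 3.4]
finger_gap: 0.0761
grip_force: 1.5
```

```bash
python3 - <<'E'
from h import *
go(-15,-58,38,45,.38)
E
```

```text
shift [-17.9  29.9  -9.5] turn [-0.     0.    -0.001] back 2.234713346281256
now chute [-49.4 -52.4  26.2] yaw 0.379268256718613 8.8667 0.0760991534751142 [ 1.939 -0.029  3.428]
```

Emit:
step_arm:
  moves:
    - [[-2,4,-1],[0,0,0],72]
    - [[-4,8,-2],[0,0,0],68]
    - [[-6,12,-4],[0,0,0],64]
    - [[-9,16,-5],[0,0,0],60]
    - [[-12,20,-7],[0,0,0],55]
    - [[-15,25,-8],[0,0,0],50]
    - [[-18,30,-9],[0,0,0],45]
    - [[-18,30,-9],[0,0,0],45]

```text
clock: 9.53
tcp_pos: [0.5875, -0.0124, 0.0354]
orientation: [0.001, 0.62, 0.785, 0.0]
wrist_force: [0.3, 0.9, -0.5]
finger_gap: 0.0451
grip_force: 0.0
```

Emit:
step_arm:
  moves:
    - [[0,0,-8],[0,0,0],45]
    - [[0,0,-20],[0,0,0],45]
    - [[0,0,-35],[0,0,0],45]
    - [[0,0,-55],[0,0,0],45]
    - [[0,0,-75],[0,0,0],45]
    - [[0,0,-95],[0,0,0],45]
    - [[0,0,-110],[0,0,0],45]
    - [[0,0,-110],[0,0,0],45]

```text
clock: 10.2
tcp_pos: [0.5877, -0.0121, 0.1494]
orientation: [0.002, 0.62, 0.785, 0.001]
wrist_force: [0.2, -0.0, -0.0]
finger_gap: 0.045
grip_force: 0.0
```

```bash
python3 - <<'E'
from h import *
import cv2
s=imaging.read_camera("scene")[:,:,::-1][170:325,205:365]
s=cv2.resize(s,(600,581),interpolation=cv2.INTER_CUBIC)
cv2.imwrite("pics/g.png",cv2.convertScaleAbs(s,alpha=1.6))
go(-15,-58,38,45,.38)
E
```

```text
shift [ -0.5  -1.9 111.7] turn [0.004 0.001 0.001] back 2.234713346281256
now chute [-13.8 -56.8 147.4] yaw 0.38052455764119486 10.25 0.04491607989534282 [0.032 0.397 0.682]
```

View pics/g.png

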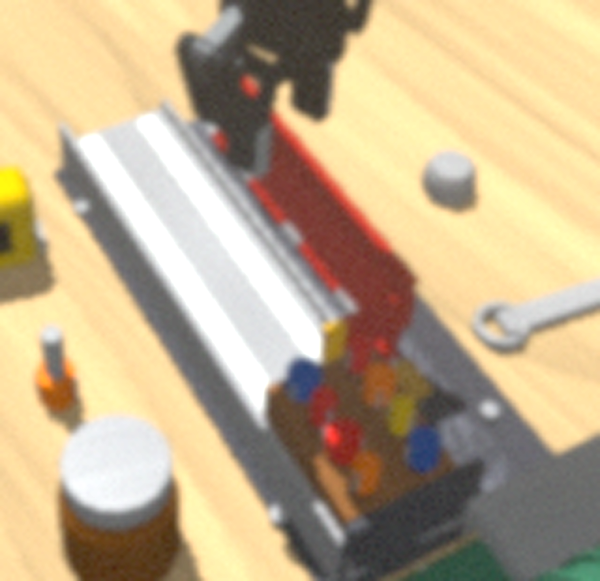

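The gate is shut, with its yellow end at (333,340) behind the rack. The rack is flat against the end stop and the bystanders in view are where they were, so I'm handing in.

```bash
python3 -c "
from workcell import env
print(env.hand_in())"
```

```text
the job is handed in; nothing more can be done
None
```

I handed the job in at about 10 s on the clock: the rack is fully home against the end stop and the gate has sprung shut behind it, as the last camera picture shows; no verdict came back from the judge.

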